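# Close up a two-part loaf mould and put its cover on

### The arm

A 6-joint arm with a two-finger parallel gripper is mounted at the origin on the work surface. World frame = base frame: x ahead of the robot, y to its left, z up, the work surface at z = 0. Lengths are in mm, angles in rad, forces in N, time in s.
With the tool pointing down it reaches from about 275 to 825 mm from the base axis. Payload 5.2 kg.
Tool frame: the origin (TCP) lies at the very end of the fingers, on their centre line; the grasp point (between the pads) lies 19 mm behind it; z points along the fingers, y is the line along which they close (so a half turn about z gives the same grasp; the last joint's range is limited). The gripper opens to 93 mm and grips with 3 to 60 N. Pads are 15 mm wide; open, the fingers measure 128 mm over their backs; the gripper's body (75 mm by 188 mm) begins 65 mm behind the grasp point.
Start: joints at [1.093, 0.259, 1.535, -0, 1.348, -0.203], TCP at [149.223, 529.375, 218.653] pointing down, gripper open.
Joint ranges: [-3.14, 3.14], [-0.91, 2.08], [0.19, 2.58], [-1.22, 4.36], [0.22, 2.71], [-3.12, 3.12]. Speed limits (rad/s): [2.57, 2.57, 3.14, 3.14, 3.14, 3.14].

### API

Orientations are given as [roll, pitch, yaw] about the fixed x, y, z axes, in that order (R = Rz(yaw) Ry(pitch) Rx(roll)).
In Python, from bench import robot gives the robot as it stands. The module is installed in compiled form; this text tells all that it offers. Calls block until the motion is done:
- robot.move_ptp(position, orientation): joint-space move of the TCP to a pose.
- robot.move_linear(position, ori=None, speed=150, f_stop=None): straight line of the TCP; ori=None keeps the orientation; speed is the mean speed in mm/s. With f_stop (N) it stops when the force on the tool has changed by that much, and returns True; else False.
- robot.move_j(angles): joint-space move.
- robot.move_gripper(opening): opening from 0.0 (shut) to 1.0 (fully open); the grip force is fixed at half the most; returns when the fingers have stopped.
- robot.sleep(seconds).
- robot.inverse_kinematics(position, orientation): joint angles nearest the present ones, or None.
- robot.get_image(name): name is "scene" or "top" or "wrist"; returns a dict with "img" (384x512x3 uint8, blue, green, red), "fovy" (degrees; the focal length in pixels is half the picture's height over the tangent of half this angle, whatever the lens; pixels are square), "cx", "cy" (the principal point, pixels), "eye" and "orientation" of the camera in the world. Camera axes: x right, y down, z forward; pixel columns grow to the right and rows downward; lengths in mm; the calibration is good to about 2 mm. A picture is of the moment at which its call begins. There is no depth.
A pose or a line that the arm cannot do raises robot.MotionError and nothing moves.
- robot.hand_in(): hands the job in; it is judged then, once.
Readings, each from a call of its own:
- robot.current_t(): time.
- robot.current_qpos(): joint angles.
- robot.current_joint_vel(): joint speeds.
- robot.current_joint_efforts(): joint torques, N m.
- robot.current_tcp_pos(): TCP position.
- robot.current_eef_rot(): TCP orientation.
- robot.current_contact_force(): force on the tool from outside, world axes, zero at the start.
- robot.current_ft_torque(): the same for the moment, N m.
- robot.current_gripper_width(): opening from 0.0 (shut) to 1.0 (fully open).
- robot.current_finger_force(): force on a finger pad.
Only numpy, scipy, OpenCV 4.12 (cv2) and the standard library are available. Lean on these libraries where they do the work, as an engineer would, in place of code of your own. Each camera call takes 0.05 s, during which the arm holds its last target. There are 200 camera calls.

### The job

The steel loaf mould on the aluminium tray comes in two open-ended halves: bring the loose half up against the bolted one, open end to open end, so that the gap is closed and the two are flush and in line along the tray's back lip. Then take the flat cover plate lying beside the tray and set it down on the closed mould, without dropping it, so that it lies flat with both pins through its holes. Leave the rings, the cutter and the brush where they are.

Things in the scene. Friction and masses are not known exactly. Their poses are not given: they have to be found in the camera images.
- tray: fixed aluminium baking tray, 150 (x) by 360 (y) mm, floor 6 mm thick, with a 4 mm thick lip all round whose top is 14 mm above the table. Origin: centre of its underside, z up. The back lip is at +x (inner face at x = +71 mm); the bolted half stands against it at the +y end.
- fixed_half: bolted half of the mould: open-topped steel trough 60 (x) by 105 (y) by 60 (z) mm, walls 4 mm, fixed. Origin: centre of its underside, on the tray floor. Its -y end (y = -52.5) is open: the joint face. On top of its closed +y end stands a pin, 8 mm thick, 12 mm tall, tapered, at x = 0, y = +42.5, z = 60 to 72 mm. Closed up, the loose half's origin lies at x = 0, y = -105 mm in this frame.
- loose_half: loose half of the mould, its mirror image: steel trough 60 (x) by 105 (y) by 60 (z) mm, walls 4 mm, 0.45 kg, standing on the tray floor. Origin: centre of its underside. Its +y end (y = +52.5) is open: the joint face. Its closed -y end has the same pin at x = 0, y = -42.5 mm. It can be gripped across its 60 mm width from above, over the low lip, or pushed.
- cover: loose flat steel plate 64 (x) by 218 (y) by 5 (z) mm, 0.35 kg, with a 16 mm hole near each end (x = 0, y = +95 and -95) and in the middle an upright black grip strip 12 (x) by 70 (y) mm, z = 5 to 35. Origin: centre of its underside. Either way round fits. Seated, its underside is 60 mm above the halves' undersides and its middle is over the joint.
- ring_a: loose steel tart ring, 84 mm across, 45 mm tall, near the tray's front; origin: centre of its underside
- ring_b: the same kind of tart ring, behind the tray
- ring_c: the same kind of tart ring, beside the cover plate
- cutter: loose small steel cutter ring, 40 mm across, 30 mm tall, on the tray in front of the bolted half; origin: centre of its underside
- brush: loose wooden pastry brush, 180 mm long along its x, lying beside the cover plate; origin: centre of its underside
Mind the look-alikes: they are no part of the job. Leave any blue or orange look-alike of the loose_half alone.

How it is judged (in metres and radians):
On the way:
1. the loose half stands on the tray butted against the bolted half: gap closed to 3 mm, within 5 mm sideways and 0.04 rad of in line (y of loose_half in the frame of fixed_half between -0.108 and -0.103 m and x of loose_half in the frame of fixed_half between -0.005 and 0.005 m and z of loose_half in the frame of fixed_half between -0.003 and 0.003 m and angle between the y axis of loose_half and the y axis of fixed_half, either way round below 0.04 rad), for 0.2 s.
At the end, for the whole second after the job is handed in: Loose half on the tray floor against the bolted half (gap under 3 mm, 5 mm sideways, 0.04 rad); cover flat on both rims (3 mm in height, 0.03 rad level) over both pins (within 8 mm of the mould's middle along and across, 0.08 rad in line); both at rest (all of step 1 and z of cover in the frame of fixed_half between 0.057 and 0.063 m and x of cover in the frame of fixed_half between -0.008 and 0.008 m and y of cover in the frame of fixed_half between -0.0605 and -0.0445 m and angle between the y axis of cover and the y axis of fixed_half, either way round below 0.08 rad and angle between cover's own z axis and vertical below 0.03 rad and linear speed of each of loose_half, cover below 0.02 m/s); the robot touches nothing.
It fails at once if a tart ring, the cutter or the brush is moved more than 30 mm (distance of any of ring_a, ring_b, ring_c, cutter, brush from where it was at the start of the episode above 0.03 m).
It fails at once if the cover is dropped: it falls freely, touched by no finger, faster than 0.7 m/s (from more than about 25 mm) (linear speed of cover above 0.7 m/s and contact force between the fingers and cover below 0.05 N).
It also fails if it takes over 61 s, if anything falls off the work surface, if the arm or the gripper's body presses on something with over 40 N, if the wrist force passes 120 N, or if a joint passes its speed limit or range.

## Working session

There is one attempt and no reset: what is moved stays moved. The work goes in short steps, each a Python script; the robot and the scene stay as the last script left them, time stands still between calls to the robot, and variables do not carry over. Pictures are saved under pics/ and viewed, at most 10 in all, crops included, and the job is handed in when it is done.

```bash
mkdir -p pics; cat > h.py <<'E'
import numpy as np, cv2
from bench import robot
from scipy.spatial.transform import Rotation as R
def cam(n):
    d=robot.get_image(n); return d
def ray(d,uv,z):
    uv=np.atleast_2d(np.array(uv,float)); f=d['img'].shape[0]/2/np.tan(np.radians(d['fovy'])/2)
    v=np.c_[(uv[:,0]-d['cx'])/f,(uv[:,1]-d['cy'])/f,np.ones(len(uv))]
    M=R.from_euler('xyz',d['orientation']).as_matrix(); w=v@M.T; e=np.array(d['eye'])
    return e+w*((z-e[2])/w[:,2])[:,None]
def proj(d,p):
    p=np.atleast_2d(np.array(p,float)); f=d['img'].shape[0]/2/np.tan(np.radians(d['fovy'])/2)
    c=(p-np.array(d['eye']))@R.from_euler('xyz',d['orientation']).as_matrix()
    return np.c_[c[:,0]/c[:,2]*f+d['cx'],c[:,1]/c[:,2]*f+d['cy']]
E
python3 - <<'E'
from h import *
import pickle
for n in ['top','scene']:
    d=cam(n); pickle.dump(d,open(n+'.pkl','wb')); print(n,{k:v for k,v in d.items() if k!='img'})
    i=d['img']; cv2.imwrite(f'pics/{n}0.png',cv2.resize(i,(768,576),interpolation=cv2.INTER_CUBIC))
E
```

```text
top {'fovy': 56.57228068391775, 'cx': 257.22534647396816, 'cy': 192.63673220098985, 'eye': array([ 385.41025133,  -61.69827172, 1152.91603398]), 'orientation': array([-2.98302186, -0.02579352, -1.55617777])}
scene {'fovy': 57.23631471545465, 'cx': 249.49519321941162, 'cy': 190.3044943730708, 'eye': array([1081.79521444,  287.32076687,  867.1057378 ]), 'orientation': array([-2.46988931,  0.0114157 ,  2.16884898])}
```

View pics/top0.png

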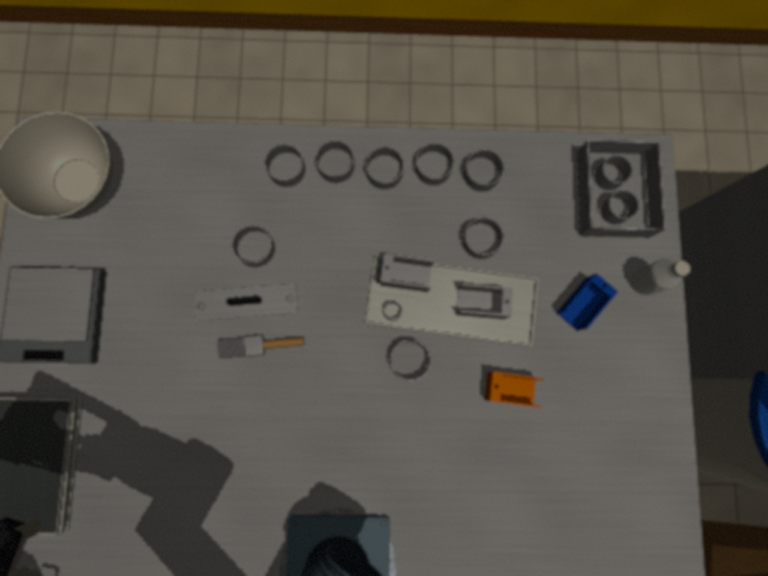

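View pics/scene0.png

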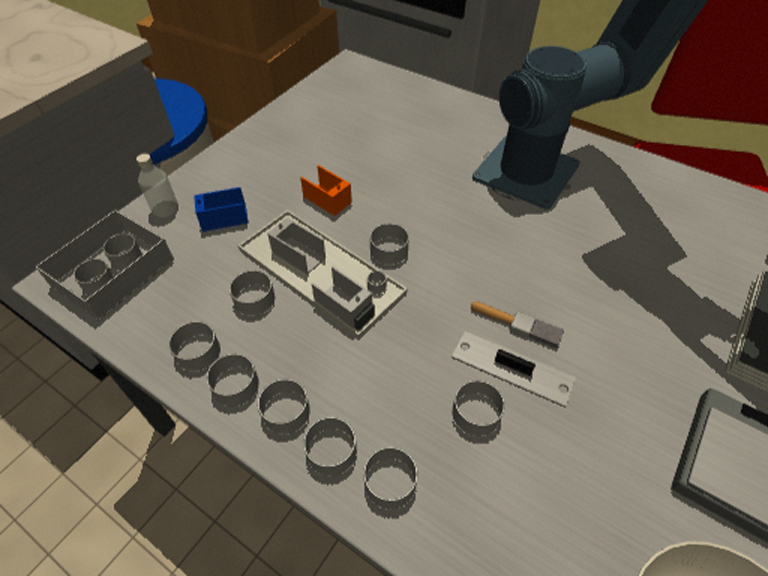

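The top view shows the tray at (452,300), with the bolted half at (405,272) and the grey half at (482,299). The cover is at (247,301) with its black strip at (243,300), and the brush at (260,345). The rings are at (407,357), (481,237) and (254,245), and the cutter at (392,310).

Candidates for the loose half are grey (482,299) on the tray, blue (587,302) and orange (513,389). The grey one fits because it is steel and stands on the tray with its open end facing the bolted half. I'll confirm it in the wrist view.

```bash
python3 - <<'E'
from h import *
import pickle
d=pickle.load(open('top.pkl','rb'))
s=1.5
P=lambda l,z: ray(d,np.array(l)/s,z)[:,:2].round(0).tolist()
print('tray',P([(375,255),(537,275),(531,345),(367,325)],14))
print('loose',P([(482,299),(507,301)],60),'fixed',P([(405,272)],60),'cover',P([(243,300),(201,305),(291,297)],5))
print('rings',P([(407,357),(481,237),(254,245)],45),'cut',P([(392,310)],30),'brush',P([(260,345)],10))
print(robot.current_t())
c=P([(450,295)],40)[0]
robot.move_ptp([c[0]-40,c[1],330],[np.pi,0,np.pi/2] )
w=cam('wrist'); pickle.dump(w,open('w1.pkl','wb')); print({k:v for k,v in w.items() if k!='img'},robot.current_t())
cv2.imwrite('pics/w1.png',cv2.resize(w['img'],(768,576),interpolation=cv2.INTER_CUBIC))
print(robot.current_qpos())
E
```

```text
tray [[642.0, -64.0], [605.0, -418.0], [453.0, -400.0], [489.0, -49.0]]
loose [[543.0, -287.0], [540.0, -339.0]] fixed [[597.0, -127.0]] cover [[540.0, 218.0], [527.0, 307.0], [548.0, 116.0]]
rings [[422.0, -133.0], [679.0, -290.0], [652.0, 192.0]] cut [[521.0, -102.0]] brush [[444.0, 176.0]]
0.1
{'fovy': 66.29032892473775, 'cx': 260.20379248496687, 'cy': 194.5449821738241, 'eye': array([ 511.83781387, -144.49187016,  494.41138142]), 'orientation': array([ 2.85774984e+00, -7.34004488e-04,  2.13461140e-03])} 3.1083
[-6.08118834e-01  2.27474719e-01  1.30891796e+00  1.84230908e-04
  1.60530605e+00 -6.09412524e-01]
```

View pics/w1.png

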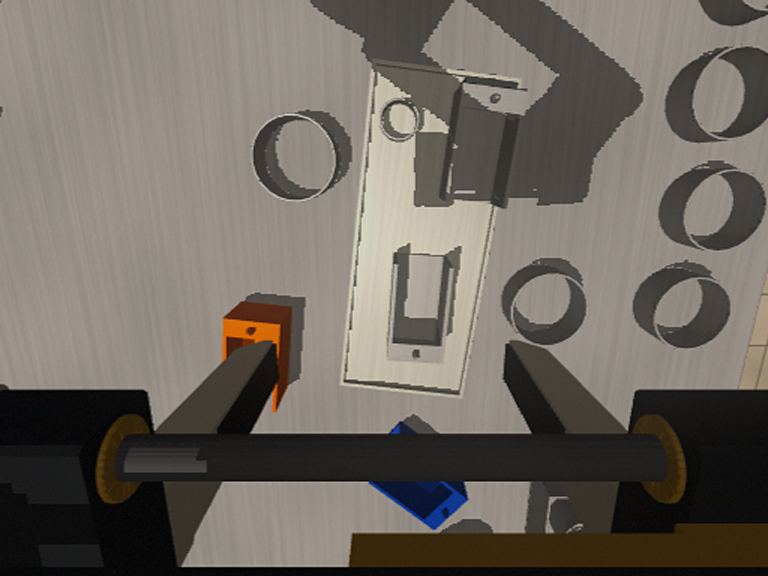

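The wrist view shows the grey half at (417,305) with its pin at (416,354) and its open end up towards the bolted half, whose pin is at (496,97). The orange half is at (258,345) and the blue one at (420,475). An enlarged crop follows to confirm and get accurate pixels.

```bash
python3 - <<'E'
from h import *
import pickle
w=pickle.load(open('w1.pkl','rb'))
c=w['img'][35:270,220:365].transpose(1,0,2)  # rows=u-220, cols=v-35
c=cv2.resize(c,None,fx=3.4,fy=3.4,interpolation=cv2.INTER_CUBIC)
c=cv2.convertScaleAbs(c,alpha=1.3)
print(c.shape); cv2.imwrite('pics/c1.png',c)
E
```

```text
(493, 799, 3)
```

View pics/c1.png

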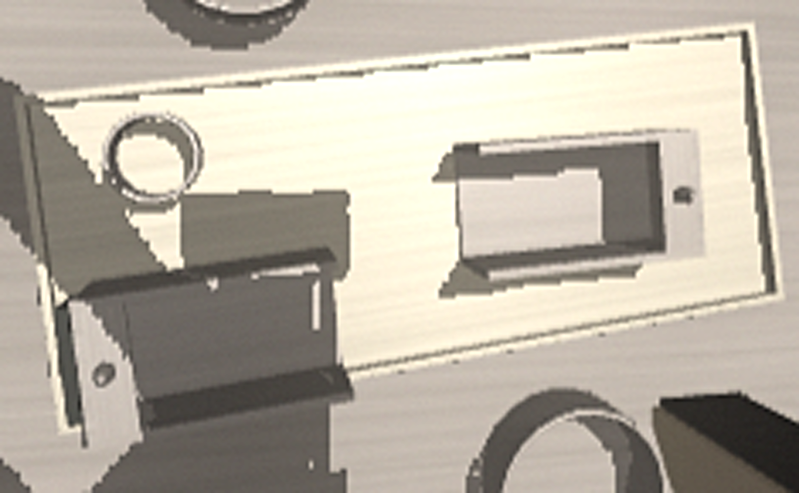

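The crop confirms it: an unpainted steel trough on the tray floor, pin at crop (682,193), open end towards the bolted half (pin (103,373)). This is the loose half.

```bash
cat >> h.py <<'E'
def crop(d,l,z,u0=220,v0=35,s=3.4):
    return ray(d,[(u0+(y+.5)/s-.5,v0+(x+.5)/s-.5) for x,y in l],z)[:,:2]
E
python3 - <<'E'
from h import *
import pickle
w=pickle.load(open('w1.pkl','rb'))
np.set_printoptions(precision=1,suppress=True)
a=lambda v:np.arctan2(v[1],v[0])
P=lambda n,l,z:print(n,crop(w,l,z).tolist()) or crop(w,l,z)
q=P('loose rim closed+open',[(697,130),(705,256),(480,150),(488,276)],66); print('ang y-axis',a(q[2]-q[0]),a(q[3]-q[1]), a(q[0]-q[1])+np.pi/2,'size',np.linalg.norm(q[0]-q[1]),np.linalg.norm(q[2]-q[0]),'c',q.mean(0))
p=P('loose pin',[(683,194)],76)
f=P('fixed rim closed+open',[(65,305),(85,447),(335,255),(350,397)],66); print(a(f[0]-f[2]),a(f[1]-f[3]),a(f[0]-f[1])+np.pi/2,np.linalg.norm(f[0]-f[1]),np.linalg.norm(f[2]-f[0]),f.mean(0))
P('fpin',[(103,374)],76)
t=P('tray lip',[(25,95),(755,25),(350,377),(782,297)],14); print(a(t[0]-t[1]),a(t[2]-t[3]),a(t[3]-t[1]))
# cover from top image
d=pickle.load(open('top.pkl','rb'))
g=cv2.cvtColor(d['img'],cv2.COLOR_BGR2GRAY)[185:215,130:200]; m=(g<45).astype(np.uint8)
c=max(cv2.findContours(m,0,2)[0],key=cv2.contourArea); r=cv2.minAreaRect(c); print(r)
b=cv2.boxPoints(r)+[130,185]; bb=ray(d,b,30)[:,:2]; print('strip',bb.tolist(),bb.mean(0))
E
```

```text
loose rim closed+open [[508.8898491468571, -344.1237998418743], [567.922300243768, -348.10525532061246], [517.6632903759345, -240.39623314464342], [573.0388021574305, -243.88148266983853]]
ang y-axis 1.4864155879271927 1.5217442007657516 4.645045768182035 size 59.166563785962296 104.09794120888537 c [ 541.9 -294.1]
loose pin [[538.0467445793264, -332.47316068734096]]
fixed rim closed+open [[577.4657258093295, -74.01498495321911], [633.7440951351565, -81.08688741676094], [561.5058839881094, -177.90514980682423], [621.739953758726, -184.00453158564312]]
1.4183657237625442 1.4546826635106205 4.587384847235847 56.72095431520911 105.10890972827951 [ 598.6 -129.3]
fpin [[603.2539839757958, -89.01845649735748]]
tray lip [[493.3391416285824, -49.772368566165355], [452.51703898046236, -402.1952160488389], [625.5998320300233, -188.82011600504592], [598.3890229151522, -418.0700799993979]]
1.4554775110853468 1.4526541395391246 -0.10840076597265849
((32.5, 15.0), (4.0, 21.0), 90.0)
strip [[542.0747134362493, 243.89986486764377], [543.2836911307094, 178.00913767821243], [530.5415167021436, 177.35019668116135], [529.3540453015817, 243.12518555558813]] [536.3 210.6]
```

```bash
cat >> h.py <<'E'
TH=-0.116; YD=np.array([-np.sin(TH),np.cos(TH)]); XD=np.array([np.cos(TH),np.sin(TH)]); FX=np.array([598.5,-130.])
def W(x,y,z): p=FX+x*XD+y*YD; return [p[0],p[1],z]
def L(p):  p=np.array(p)[:2]-FX; return np.array([p@XD,p@YD])
def O(th): return [np.pi,0,np.pi/2+th]
def st(s): print(s,'t',round(robot.current_t(),2),'tcp',np.round(robot.current_tcp_pos(),1),'L',L(robot.current_tcp_pos()).round(1),'F',np.round(robot.current_contact_force(),1),'w',round(robot.current_gripper_width(),3))
E
python3 - <<'E'
from h import *
c=[541.7,-291]
robot.move_ptp([*c,110],O(-.067)); robot.move_linear([*c,22],speed=120); st('at')
robot.move_gripper(.5); st('grip')
print(robot.move_linear([*c,27],speed=60)); st('lift')
robot.move_linear(W(-5,-120,27),O(TH),speed=80); st('over')
print(robot.move_linear(W(-5,-120,18),speed=30,f_stop=5)); st('down')
E
```

```text
at t 4.92 tcp [ 542.4 -291.4   23. ] L [ -37.1 -166.9] F [-0.7  0.3 -0.5] w 0.997
grip t 5.54 tcp [ 542.  -291.1   22.2] L [ -37.5 -166.6] F [0.8 0.5 1.6] w 0.645
False
lift t 5.79 tcp [ 541.3 -290.8   26.7] L [ -38.2 -166.3] F [-0.5  0.7 -4.6] w 0.645
over t 6.65 tcp [ 579.4 -248.8   26.9] L [  -5.2 -120.2] F [-0.1 -0.8 -5. ] w 0.647
True
down t 6.92 tcp [ 579.9 -249.5   21.8] L [  -4.6 -120.9] F [0.4 0.2 2.9] w 0.642
```

```bash
python3 - <<'E'
from h import *
z=robot.current_tcp_pos()[2]
print(robot.move_linear(W(8,-120,z),speed=20,f_stop=9)); st('x')
x=L(robot.current_tcp_pos())[0]-.5
print(robot.move_linear(W(x,-90,z),speed=20,f_stop=12)); st('y')
import pickle; d=cam('top')
E
```

```text
True
x t 7.2 tcp [ 580.  -249.6   21.8] L [  -4.6 -120.9] F [-0.4  0.6  3.7] w 0.642
True
y t 8.18 tcp [ 582.2 -230.5   21.8] L [  -4.6 -101.7] F [-0.6 -2.1  1.5] w 0.643
```

```bash
python3 - <<'E'
from h import *
import pickle
robot.move_gripper(1.0)
p=robot.current_tcp_pos(); robot.move_linear([*p[:2],120],speed=200)
robot.move_ptp(W(-30,-130,260),O(TH)); robot.sleep(.2)
w=cam('wrist'); pickle.dump(w,open('w2.pkl','wb')); st('v')
u=proj(w,[W(x,y,66) for x in(-30,30) for y in(52,-158)]); print(u)
lo=np.floor(u.min(0)-12).astype(int).clip(0); hi=np.ceil(u.max(0)+12).astype(int)
c=w['img'][lo[1]:hi[1],lo[0]:hi[0]].transpose(1,0,2); s=min(790/c.shape[1],590/c.shape[0])
c=cv2.convertScaleAbs(cv2.resize(c,None,fx=s,fy=s,interpolation=cv2.INTER_CUBIC),alpha=1.3); print(lo,s); cv2.imwrite('pics/c2.png',c)
E
```

```text
v t 10.48 tcp [ 553.2 -255.   257.8] L [ -30.5 -129.4] F [0.2 0.2 0.2] w 1.001
[[262.66509221   7.64323513]
 [262.08033329 196.72789237]
 [319.05848584   7.66025909]
 [309.60312993 196.82491377]]
[250   0] 3.7799043062200957
```

View pics/c2.png

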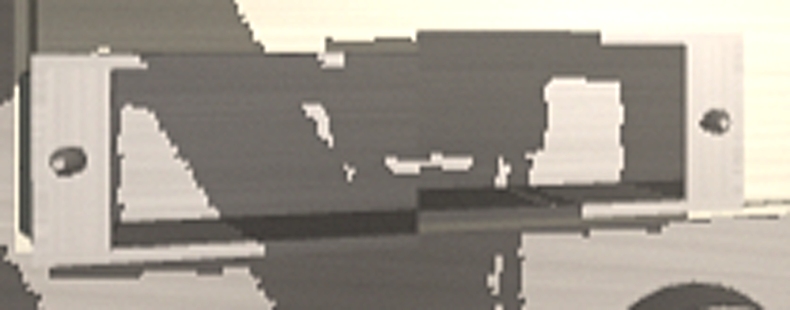

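The crop shows the halves meeting at column 417 with the gap closed, but there is a sideways step. The loose half (pin (715,121)) sits towards −x relative to the bolted one (pin (68,160)). I'll measure it.

```bash
python3 - <<'E'
from h import *
import pickle
w=pickle.load(open('w2.pkl','rb'))
P=lambda n,l,z:print(n,[L(p).round(1).tolist() for p in crop(w,l,z,250,0,3.78)])
P('pins',[(68,160),(715,121)],74)
P('fixed closed end out, in',[(32,53),(48,264),(110,68),(110,247)],66)
P('loose closed end',[(742,35),(742,205),(687,43),(687,197)],66)
P('step upper outer f/l',[(415,50),(419,31)],66)
P('step lower inner f/l',[(414,209),(420,189)],66)
P('step lower outer f/l',[(414,240),(420,232)],66)
E
```

```text
pins [[0.7, 40.5], [-6.1, -145.4]]
fixed closed end out, in [[-28.9, 51.6], [30.7, 47.6], [-24.6, 31.9], [26.7, 31.9]]
loose closed end [[-34.0, -157.0], [22.7, -156.8], [-31.4, -138.1], [19.3, -138.0]]
step upper outer f/l [[-29.4, -52.1], [-35.3, -53.3]]
step lower inner f/l [[19.5, -51.7], [13.4, -53.5]]
step lower outer f/l [[29.0, -51.7], [26.6, -53.5]]
```

Step ≈ 6 mm. I'll regrip, back off a little, shift +x against the lip and close again.

```bash
python3 - <<'E'
from h import *
robot.move_ptp(W(-4.6,-102,110),O(TH)); robot.move_linear(W(-4.6,-102,22),speed=120)
robot.move_gripper(.5); st('grip')
robot.move_linear(W(-4.6,-108,22),speed=40); robot.move_linear(W(-4.6,-108,24.5),speed=20); st('lift')
print(robot.move_linear(W(4,-108,24.5),speed=15,f_stop=10)); st('x')
x=min(L(robot.current_tcp_pos())[0],1.8)
print(robot.move_linear(W(x,-108,19),speed=20,f_stop=5)); st('down')
z=robot.current_tcp_pos()[2]
print(robot.move_linear(W(x,-90,z),speed=20,f_stop=14)); st('y')
E
```

```text
grip t 12.66 tcp [ 582.2 -230.8   22.2] L [  -4.5 -102. ] F [-0.7  0.2  1.3] w 0.644
lift t 13.23 tcp [ 580.8 -236.5   23.7] L [  -5.2 -107.9] F [-0.   0.2 -4.3] w 0.642
False
x t 13.96 tcp [ 588.  -237.3   23.9] L [   2.  -107.8] F [-5.3  1.4 -2.6] w 0.644
True
down t 14.2 tcp [ 587.8 -237.3   22.1] L [   1.8 -107.8] F [0.  1.  4.5] w 0.644
True
y t 14.72 tcp [ 588.5 -231.4   22.2] L [   1.8 -101.8] F [ 0.1 -1.   4. ] w 0.648
```

```bash
python3 - <<'E'
from h import *
import pickle
robot.move_gripper(1.0)
p=robot.current_tcp_pos(); robot.move_linear([*p[:2],120],speed=200)
robot.move_ptp(W(-5,-110,260),O(TH)); robot.sleep(.2)
w=cam('wrist'); pickle.dump(w,open('w3.pkl','wb')); st('v')
c=w['img'][0:209,215:335].transpose(1,0,2)
c=cv2.convertScaleAbs(cv2.resize(c,None,fx=3.78,fy=3.78,interpolation=cv2.INTER_CUBIC),alpha=1.3); cv2.imwrite('pics/c3.png',c)
# on to cover
robot.move_ptp([537,120,260],O(0)); robot.sleep(.2)
w=cam('wrist'); pickle.dump(w,open('w4.pkl','wb')); st('v')
u=proj(w,[[537,y,5] for y in (100,210,320)]); print(u)
cv2.imwrite('pics/c4.png',cv2.resize(w['img'],(768,576),interpolation=cv2.INTER_CUBIC))
E
```

```text
v t 16.96 tcp [ 580.2 -238.2  257.7] L [  -5.7 -109.6] F [-0.4  0.6  0.1] w 1.001
v t 18.57 tcp [537.4 119.  259.8] L [-89.5 240.3] F [-0.4  0.7 -0.5] w 1.001
[[260.58970447 177.56766304]
 [260.53975552  98.38421453]
 [260.48142799   5.91831197]]
```

View pics/c3.png

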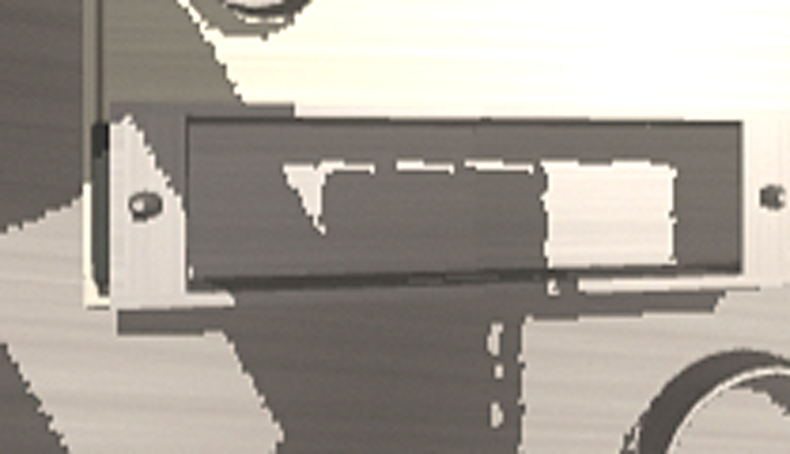

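View pics/c4.png

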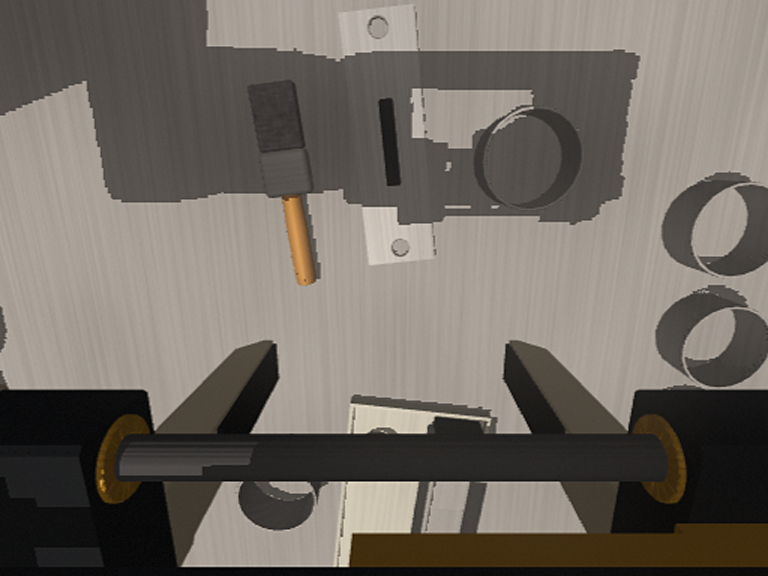

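The halves now form one continuous rectangle (inner edge straight across crop 187–742) with pins at (146,205) and (771,197), so they are closed and in line. The cover view shows holes at (377,27) and (400,247) and the strip at (390,142). ring_c sits close at (528,158), so I'll approach with the fingers only half open.

```bash
python3 - <<'E'
from h import *
import pickle
w=pickle.load(open('w3.pkl','rb'))
for z in (66,72,78):
    p=crop(w,[(146,205),(771,197)],z,215,0,3.78); v=p[0]-p[1]; print(z,p.round(1).tolist(),'mid',p.mean(0).round(1),L(p.mean(0)),np.linalg.norm(v),'th',-np.arctan2(v[0],v[1]))
q=crop(w,[(187,118),(187,278),(742,120),(742,272)],66,215,0,3.78); print('inner',[L(a).round(1).tolist() for a in q],L(q.mean(0)))
w=pickle.load(open('w4.pkl','rb'))
h=ray(w,[((377+.5)/1.5-.5,(27+.5)/1.5-.5),((400+.5)/1.5-.5,(247+.5)/1.5-.5)],4)[:,:2]; v=h[0]-h[1]
print('holes',h.round(1).tolist(),h.mean(0),np.linalg.norm(v),'th',-np.arctan2(v[0],v[1]))
g=w['img'].max(2)[60:128,245:275]; m=(g<40).astype(np.uint8); c=max(cv2.findContours(m,0,2)[0],key=cv2.contourArea)
r=cv2.minAreaRect(c); b=ray(w,cv2.boxPoints(r)+[245,60],33)[:,:2]; print(r,b.round(1).tolist(),b.mean(0))
E
```

```text
66 [[605.1, -88.2], [582.2, -276.4]] mid [ 593.6 -182.3] [  1.19289427 -52.50427359] 189.63635476318348 th -0.12111581088681087
72 [[604.8, -89.4], [582.3, -274.5]] mid [ 593.5 -181.9] [  1.06355568 -52.16341041] 186.4387759631071 th -0.12111581088681073
78 [[604.5, -90.6], [582.4, -272.5]] mid [ 593.4 -181.6] [  0.93421708 -51.82254722] 183.2411971630307 th -0.12111581088680996
inner [[-23.6, 31.5], [23.1, 31.5], [-25.1, -137.2], [25.7, -137.1]] [ 1.29130530e-02 -5.28130778e+01]
holes [[525.2, 307.1], [545.6, 119.1]] [535.37661801 213.09055015] 189.0457941374297 th 0.1079351305333047
((14.23762321472168, 34.37623977661133), (57.51314926147461, 8.557319641113281), 84.2894058227539) [[526.6, 246.8], [537.1, 247.7], [544.5, 179.4], [533.4, 178.3]] [535.40519425 213.03049176]
```

```bash
python3 - <<'E'
from h import *
c=[535.4,213.1]
robot.move_gripper(.42)
robot.move_ptp([*c,100],O(.108)); robot.move_linear([*c,9],speed=100); st('at')
robot.move_gripper(0.0); st('grip'); print(robot.current_finger_force())
robot.move_linear([*c,150],speed=120); st('lift')
t=W(1.4,-52.4,130)
robot.move_ptp([t[0],t[1],150],O(-.119)); st('over')
robot.move_linear(W(1.4,-52.4,92),O(-.119),speed=80); robot.sleep(.3); st('above')
print(robot.move_linear(W(1.4,-52.4,70),speed=20,f_stop=5)); st('down')
import pickle
w=cam('wrist'); pickle.dump(w,open('w5.pkl','wb'));cv2.imwrite('pics/c5.png',cv2.convertScaleAbs(cv2.resize(w['img'],(768,576),interpolation=cv2.INTER_CUBIC),alpha=1.2))
E
```

```text
at t 21.38 tcp [536.  213.2   9.7] L [-101.8  333.6] F [-0.1  0.2  0.2] w 0.419
grip t 21.93 tcp [535.7 213.2   9.3] L [-102.1  333.6] F [ 0.4 -0.1  2.2] w 0.127
29.99957710504532
lift t 23.26 tcp [534.8 213.  149.1] L [-103.   333.3] F [-0.2 -0.1 -2.7] w 0.128
over t 24.74 tcp [ 593.9 -180.8  149.9] L [  1.3 -51. ] F [-0.1  0.7 -2.9] w 0.129
above t 25.92 tcp [ 594.1 -182.3   92.5] L [  1.6 -52.5] F [-0.1 -0.2 -3.4] w 0.126
True
down t 26.72 tcp [ 593.7 -182.2   75.2] L [  1.2 -52.4] F [0.6 0.4 4.3] w 0.124
```

View pics/c5.png

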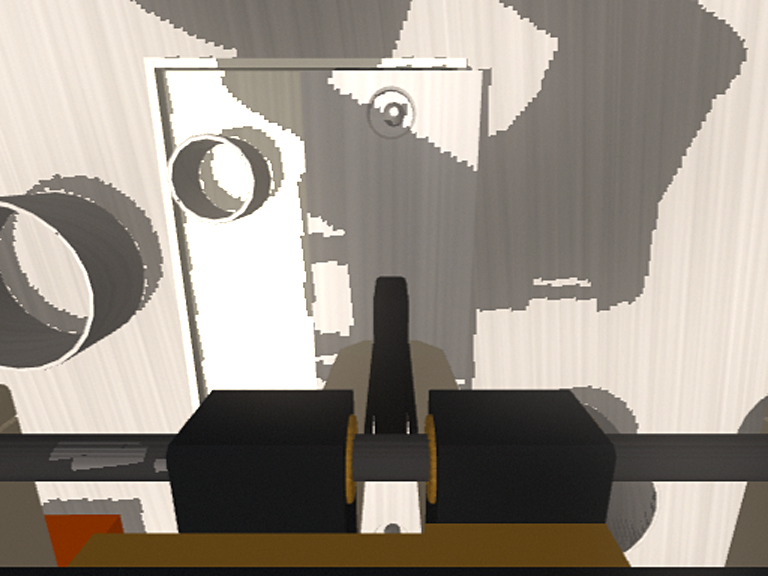

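The pin shows through the near hole at (391,111), and the contact height gives the underside at 66 mm, so the cover is seated. I'll release it and check.

```bash
python3 - <<'E'
from h import *
robot.move_gripper(.42)
p=robot.current_tcp_pos(); robot.move_linear([*p[:2],140],speed=120)
robot.move_ptp(W(-5,-130,300),O(TH)); robot.sleep(.5); st('v')
w=cam('wrist'); c=w['img'][0:230,150:400]
cv2.imwrite('pics/c6.png',cv2.resize(c,None,fx=2.5,fy=2.5,interpolation=cv2.INTER_CUBIC))
E
```

```text
v t 29.37 tcp [ 578.5 -258.3  299.7] L [  -5.  -129.8] F [-0.2  0.  -0.4] w 0.423
```

View pics/c6.png

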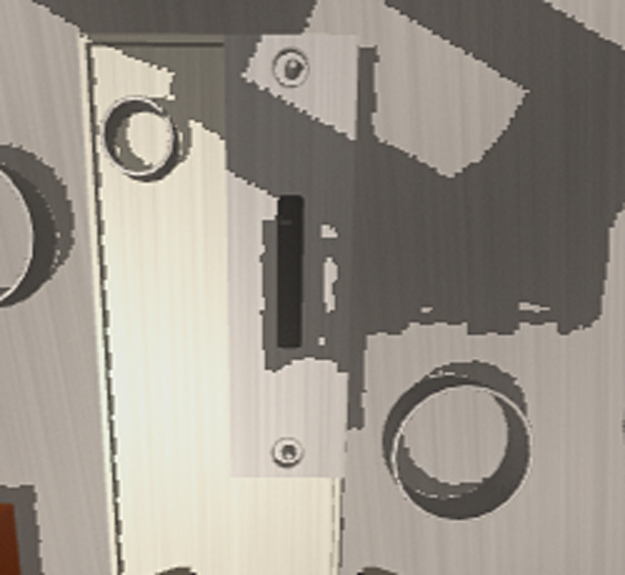

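The cover lies on the mould with both pins centred in its holes, at (291,68) and (288,452), so I'm handing in.

```bash
python3 -c "
from bench import robot
print(robot.hand_in())"
```

```text
the job is handed in; nothing more can be done
None
```

I closed the loose half against the bolted half, flush along the back lip, set the cover flat with both pins through its holes, and handed the job in at about 29 s; the hand-in call gave no verdict.

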